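Hang the slotted template on the headed pin

TASK

Two brass filing templates with wooden handles stand in grooved wooden blocks. Take the one with the open slot in its side edge out of its block, slide its slot sideways over the pin of the steel stand, between the pin's big end disc and the post, and let it hang there freely, upright and clear of the bench. Leave the other template, which has only a small round hole, standing in its block.

Things in the scene. Friction and masses are not known exactly. Their poses are not given: they have to be found in the camera images.
- slot_template_grip (a point): centre of the slotted template's wooden handle, 14 mm thick (local x), 30 wide (y), 45 tall, 127.5 mm above the lower edge; 0.15 to 0.31 kg. Under it a brass plate 5 mm thick, 80 wide, 99 tall, with an open slot in one side edge. Starts upright in a groove (22 mm deep, 7.5 wide) of a wooden block 62 x 104 x 30 mm, lower edge 8 mm above the bench; lifts straight up.
- slot_seat (a point): on the slotted template's middle line, 80 mm above its lower edge, 47.5 under the handle centre: the pin's axis lies here when it hangs. x through the plate, +y to the slot's mouth, z up. Mouth in the +y edge, 28 mm high, its mid-height 21 mm below this point; the slot runs to y = -14 mm. Over the middle its roof rises in a 45-degree inverted V to 5 mm above this point.
- pin_mid (a point): middle of the level pin of a fixed steel stand, 140 mm above the bench. Pin 8 mm thick along local x, free length 38 mm, this point half-way. At local -x (robot side) it ends in a disc 34 mm across, too big for the slot; at +x in a 24 mm collar on a 14 mm post (axis 29 mm from this point, top 21 mm above the pin's axis). Round foot 92 mm across, 18 high, under the post.
- hole_template_grip (a point): centre of the other template's wooden handle (same size and axes). Its plate has just a 12 mm round hole and no open slot. It stands in a like block, top 158 mm above the bench, beside the slotted one, left or right of it; leave it there.
There are look-alikes about, which are no part of the job. Leave any purple look-alike of the part that bears slot_template_grip alone.

How it is judged (in metres and radians):
At the end, for the whole second after the job is handed in: The slotted template hangs at rest and released on the pin between disc and post, the pin at the top of its slot (slot_seat within 10 mm of the pin's axis across, 10 mm below to 8 mm above), upright within 12 degrees; the other template stands in its block, within 20 mm of its start (x of slot_seat in the frame of pin_mid between -0.02 and 0.02 m and y of slot_seat in the frame of pin_mid between -0.01 and 0.01 m and z of slot_seat in the frame of pin_mid between -0.01 and 0.008 m and angle between slot_seat's own z axis and vertical below 0.22 rad and angle between hole_template_grip's own z axis and vertical below 0.2 rad and distance of hole_template_grip from where it was at the start of the episode below 0.02 m and linear speed of slot_template below 0.03 m/s); the robot touches nothing.
It fails at once if the template with the round hole is pulled out of its block or knocked over (distance of hole_template_grip from where it was at the start of the episode above 0.04 m).
It also fails if it takes over 45 s, if anything falls off the work surface, if the arm or the gripper's body presses on something with over 40 N, if the wrist force passes 120 N, or if a joint passes its speed limit or range.

ROBOT

A 6-joint arm with a two-finger parallel gripper is mounted at the origin on a cart in front of the work surface, level with it; the furniture and walls round the work are solid. World frame = base frame: x ahead of the robot, y to its left, z up, the work surface at z = 0. Lengths are in mm, angles in rad, forces in N, time in s.
With the tool pointing down it reaches from about 350 to 925 mm from the base axis. Payload 6.4 kg.
Tool frame: the origin (TCP) lies at the very end of the fingers, on their centre line; the grasp point (between the pads) lies 19 mm behind it; z points along the fingers, y is the line along which they close (so a half turn about z gives the same grasp; the last joint's range is limited). The gripper opens to 85 mm and grips with 20 to 120 N. Pads are 22 mm wide; open, the fingers measure 114 mm over their backs; the gripper's body (76 mm by 85 mm) begins 54 mm behind the grasp point. The pads swing forward as they close: fully open they stand 13 mm farther back than shut.
Start: joints at [0.943, 0.245, 1.558, -0, 1.339, -0.174], TCP at [284.949, 584.225, 231.29] pointing down, gripper open.
Joint ranges: [-3.13, 3.13], [-1.02, 2.26], [0.13, 2.54], [-0.95, 4.09], [0.21, 2.88], [-2.74, 2.74]. Speed limits (rad/s): [2.57, 2.57, 3.14, 3.14, 3.14, 3.14].

INTERFACE

Orientations are given as a unit quaternion [w, x, y, z].
In Python, from station import arm gives the robot as it stands. The module is installed in compiled form; this text tells all that it offers.
- The arm moves only by the tool apply_moves, never from a script. Its argument "moves" is a list of rows, each an object with "offset": the shift along the tool's x, y, z in cm, a list of three; "spin": the turn about the tool's z in degrees. In form: [{"offset": [tx, ty, tz], "spin": spin}, ...]. A call has 1 to 5 rows; each row shifts and turns the commanded pose from where the row before left it, along the tool's axes as they then stand; what a row does not reach is not made up. A row lasts 1/8 s, in which the tool goes at most 62.5 mm and 10.7 degrees, less where a joint would pass 70% of its speed; a pose out of reach is approached as far as the arm can. A call with a gripper value outside its range is refused whole. "claw" is the finger opening in cm, from 0 to 8.54, set as the call begins (left out, the last holds). The fingers move at their own pace and stop on an object; "squeeze" is the grip in N (left out, the last holds). Time passes only in rows, so rows that do not move let the fingers close. It gives the time, the measured TCP pose, the force, the opening and the grip force at its end, in the units of the state.
- arm.read_state(): the state, without advancing time (a new reading comes with each control period).
- arm.camera(name): name is "scene" or "side" or "wrist"; returns the picture (384x512x3 uint8, red, green, blue); there is no depth.
- arm.camera_model(name): a dict with "fovy" (degrees; the focal length in pixels is half the picture's height over the tangent of half this angle, whatever the lens; pixels are square), "cx", "cy" (the principal point, pixels), "origin" and "rotation" of the camera in the world; the wrist camera has in their place "tool_from_camera" (4x4, takes a point from camera to tool coordinates, whose origin is the TCP and whose axes are the flange's). Camera axes: x right, y up, looking along -z (the intrinsics and any distortion apply to the point x, -y, -z); pixel columns grow to the right and rows downward; lengths in mm; the calibration is good to about 2 mm. A picture is of the moment at which its call begins: read the wrist's pose just before it. camera_model takes no time and is no camera call.
- arm.sign_off(): hands the job in; it is judged then, once.
The state is a dict: "clock": time; "joints": joint angles; "joint_vel": joint speeds; "tau": joint torques, N m; "tcp_pos": TCP position; "eef_rot": TCP orientation; "force": force on the tool from outside, world axes, zero at the start; "torque": the same for the moment, N m; "width": finger opening in mm; "grasp_force": force on a finger pad.
Only numpy, scipy, OpenCV 4.12 (cv2) and the standard library are available. Lean on these libraries where they do the work, as an engineer would, in place of code of your own. Each camera call takes 0.05 s, during which the arm holds its last target. There are 200 camera calls.

## Working session

There is one attempt and no reset: what is moved stays moved. The work goes in short steps, Python scripts to look and compute and a tool call to move; the robot and the scene stay as the last step left them, time stands still between calls to the robot, and variables do not carry over. Pictures are saved under pics/ and viewed, at most 14 in all, crops included, and the job is handed in when it is done.

Besides the shell and the picture viewer there is one more tool, called after ">>>" as name(argument=value, ...), one argument or row to a line, values as JSON. apply_moves: Moves the arm, as the interface text tells. Its arguments: {"type":"object","properties":{"moves":{"type":"array","items":{"type":"object","properties":{"offset":{"type":"array","items":{"type":"number"}},"spin":{"type":"number"}}}},"claw":{"type":"number"},"squeeze":{"type":"number"}},"required":["moves"]}

```bash
mkdir -p pics
python3 - <<'E'
from station import arm
import cv2,numpy as np
s=arm.read_state();print(s)
for n in("scene","side"):
    im=arm.camera(n);cv2.imwrite(f"pics/{n}0.png",im[:,:,::-1])
for n in("scene","side","wrist"):print(n,arm.camera_model(n))
a=[cv2.imread(f"pics/{n}0.png") for n in("scene","side")]
E
```

```text
{'clock': 0.0, 'joints': array([ 9.42885431e-01,  2.45845206e-01,  1.55905027e+00,  4.72215371e-06,
        1.33869173e+00, -1.74077791e-01]), 'joint_vel': array([-6.49235802e-04, -7.09177309e-04, -9.90375133e-05, -8.61832584e-04,
        1.49649954e-03, -1.00479881e-03]), 'tau': array([ 1.17786400e-03, -4.29504991e+01, -3.26129401e+01, -1.06867021e-04,
        5.19532754e-03,  1.23973578e-05]), 'tcp_pos': array([284.6081787 , 583.74164812, 230.14092144]), 'eef_rot': array([-3.91385161e-04,  2.24974615e-01,  9.74364115e-01, -9.17267405e-04]), 'force': array([-0.14279885,  0.08381782, -1.46666616]), 'torque': array([0.01591379, 0.01500723, 0.01807257]), 'grasp_force': 0.0, 'width': 85.63209216511056}
scene {'fovy': 53.4494081047983, 'cx': 255.44273964020522, 'cy': 189.30453404153437, 'origin': array([ -63.0652538 , -727.58688168,  687.60073089]), 'rotation': array([ 0.83008506,  0.47292114, -0.15540037, -0.25130681])}
side {'fovy': 47.91570537244771, 'cx': 255.26387873739463, 'cy': 193.68353236169867, 'origin': array([ -42.69192062, -876.24053319,  848.06230261]), 'rotation': array([ 0.85348178,  0.4558807 , -0.11755712, -0.22343224])}
wrist {'fovy': 62.29235983518293, 'cx': 255.3008238522338, 'cy': 187.0195831315581, 'tool_from_camera': array([[-7.78435810e-06,  9.60949054e-01,  2.76725342e-01,
         6.89968059e+01],
       [ 9.99999988e-01,  5.10076023e-05, -1.48997373e-04,
         1.24619307e+00],
       [-1.57293981e-04,  2.76725338e-01, -9.60949043e-01,
        -1.43459293e+02],
       [ 0.00000000e+00,  0.00000000e+00,  0.00000000e+00,
         1.00000000e+00]])}
```

View pics/scene0.png

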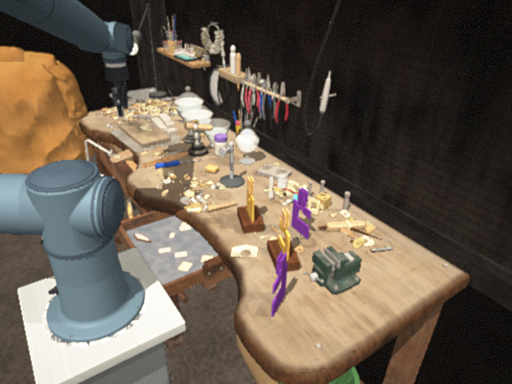

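View pics/side0.png

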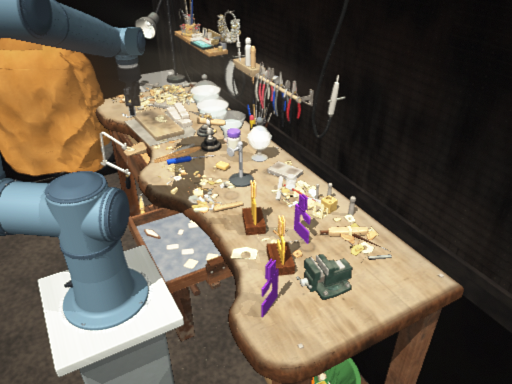

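The scene picture shows template candidates at (250,205) and (286,240) in blocks, and purple look-alikes at (301,213) and (279,283). The steel stand is at about (232,165). Next I'll take an enlarged crop.

```bash
cat > h.py <<'E'
import numpy as np,cv2
from scipy.spatial.transform import Rotation as R
from station import arm
def cam(n,s=None):
    m=arm.camera_model(n);f=192/np.tan(np.radians(m["fovy"]/2))
    if n=="wrist":
        T=np.array(m["tool_from_camera"]);Q=R.from_quat(np.roll(s["eef_rot"],-1)).as_matrix()
        return f,m["cx"],m["cy"],s["tcp_pos"]+Q@T[:3,3],Q@T[:3,:3]
    return f,m["cx"],m["cy"],np.array(m["origin"]),R.from_quat(np.roll(m["rotation"],-1)).as_matrix()
def ray(c,u,v):
    f,cx,cy,o,M=c;d=M@np.array([(u-cx)/f,-(v-cy)/f,-1]);return o,d/np.linalg.norm(d)
def onz(c,u,v,z):
    o,d=ray(c,u,v);return o+d*(z-o[2])/d[2]
def proj(c,P):
    f,cx,cy,o,M=c;p=M.T@(np.asarray(P)-o);return np.array([cx+f*p[0]/-p[2],cy-f*p[1]/-p[2]])
def tri(rs):
    A=0;b=0
    for o,d in rs:
        K=np.eye(3)-np.outer(d,d);A=A+K;b=b+K@o
    return np.linalg.solve(A,b)
E
python3 - <<'E'
import cv2,numpy as np
a=cv2.imread("pics/scene0.png")[130:320,200:330];b=cv2.imread("pics/side0.png")[130:320,200:330]
cv2.imwrite("pics/crop1.png",cv2.resize(np.hstack([a,b]),None,fx=3,fy=3,interpolation=cv2.INTER_CUBIC))
E
```

```text
(no output)
```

View pics/crop1.png

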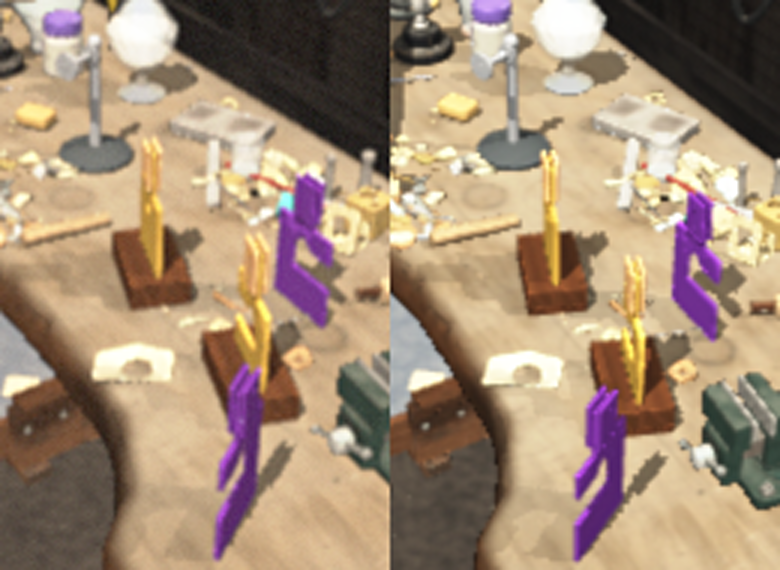

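The left crop shows the slotted template at scene (286,209–255), with its mouth towards the left/near edge. The plain one is at scene (250,177–222), and two purple look-alikes stand at (301,213) and (279,283). The stand has its disc at (223,151), post top at (232,143) and foot at (232,181). I choose the template at (286,240), because it has an open side slot and isn't purple.

Run:
```python
from h import *
np.set_printoptions(precision=1,suppress=True)
c={n:cam(n) for n in("scene","side")}
P={"slotTop":(158,(285.7,209),(281,216)),"holeTop":(158,(250,177),(253,181)),"postTop":(161,(232,142.7),(241,142.7)),"disc":(140,(222.7,150.7),(230.7,151.7)),"foot":(18,(232,180),(241,178.5)),
"purpA":(158,(303,188.5),(302,195.5)),"purpB":(158,(282,254),(271,260)),
# block top corners (left crop / side crop): far-left, far-right, near-right, near-left
}
for k,(z,a,b) in P.items():print(k,onz(c["scene"],*a,z),onz(c["side"],*b,z))
for nm,L in {"slotblk":[(203,332),(275,330),(300,398),(228,418-18)],"holeblk":[(112,233),(158,228),(192,287),(132,290)]}.items():
  print(nm,[onz(c["scene"],200+u/3,130+v/3,30) for u,v in L])
```

```text
slotTop [ 466.4 -108.1  158. ] [ 466.  -103.7  158. ]
holeTop [484.1  81.9 158. ] [486.   86.2 158. ]
postTop [566.  317.1 161. ] [568.5 320.7 161. ]
disc [528.2 316.8 140. ] [524.9 315.  140. ]
foot [560.9 311.7  18. ] [563.6 318.   18. ]
purpA [571.5 -52.3 158. ] [569.9 -50.5 158. ]
purpB [ 350.7 -242.1  158. ] [ 354.7 -237.4  158. ]
slotblk [array([452.1, -57.8,  30. ]), array([510.3, -91.8,  30. ]), array([ 468.6, -177.3,   30. ]), array([ 415. , -145.5,   30. ])]
holeblk [array([470.2, 130. ,  30. ]), array([516.3, 112.1,  30. ]), array([484.8,   5.7,  30. ]), array([432.7,  33.3,  30. ])]
```

```bash
cat >> h.py <<'E'
def az(s):
    y=R.from_quat(np.roll(s["eef_rot"],-1)).as_matrix()[:,1];return np.degrees(np.arctan2(y[1],y[0]))
def plan(p,a,n):
    s=arm.read_state();Q=R.from_quat(np.roll(s["eef_rot"],-1)).as_matrix()
    d=(np.array(p)-s["tcp_pos"])/n;sp=-(a-az(s))/n
    for i in range(n):
        print(np.round(Q.T@d/10,2),round(sp,1));Q=Q@R.from_euler("z",sp,degrees=True).as_matrix()
E
python3 -c "
from h import *
plan([490,265,260],0,8)"
```

```text
[-4.05 -2.46 -0.37] 8.0
[-4.36 -1.87 -0.37] 8.0
[-4.57 -1.24 -0.37] 8.0
[-4.7  -0.6  -0.37] 8.0
[-4.74  0.06 -0.37] 8.0
[-4.68  0.72 -0.37] 8.0
[-4.54  1.37 -0.37] 8.0
[-4.3   1.99 -0.37] 8.0
```

>>> apply_moves(
  moves=[
    {"offset": [-4.05, -2.45, -0.4], "spin": 8},
    {"offset": [-4.35, -1.85, -0.4], "spin": 8},
    {"offset": [-4.55, -1.25, -0.4], "spin": 8},
    {"offset": [-4.7, -0.6, -0.4], "spin": 8},
    {"offset": [-4.75, 0.05, -0.4], "spin": 8},
  ],
)

```text
clock: 0.72
tcp_pos: [413.4, 383.7, 251.0]
eef_rot: [-0.0, 0.547, 0.837, -0.0]
force: [0.9, 0.1, 0.0]
width: 85.3
grasp_force: 0.0
```

>>> apply_moves(
  moves=[
    {"offset": [-4.7, 0.7, -0.4], "spin": 8},
    {"offset": [-4.55, 1.35, -0.4], "spin": 8},
    {"offset": [-4.3, 2.0, -0.4], "spin": 8},
    {"offset": [0, 0, 0], "spin": 0},
    {"offset": [0, 0, 0], "spin": 0},
  ],
)

```text
clock: 1.35
tcp_pos: [489.4, 265.5, 262.8]
eef_rot: [-0.0, 0.707, 0.707, -0.0]
force: [-0.1, -0.1, 0.4]
width: 85.6
grasp_force: 0.0
```

Run:
```python
from h import *
s=arm.read_state();im=arm.camera("wrist");cv2.imwrite("pics/w1.png",im[:,:,::-1])
np.save("w1.npy",{k:s[k] for k in("tcp_pos","eef_rot")},allow_pickle=True)
print(s["clock"],s["tcp_pos"],az(s),s["joint_vel"].max())
c=cam("wrist",s)
for P in([567,318,161],[527,316,140],[567,318,18]):print(proj(c,P))
plan([456,-135,260],-25,8)
```

```text
1.35 [489.35991498 265.45511765 262.8199824 ] 0.036050773124317495 0.022232769663226223
[355.74731938 120.73650427]
[299.18980699 121.24270486]
[319.32962471 111.62144399]
[-5.01 -0.42  0.04] 3.1
[-5.03 -0.15  0.04] 3.1
[-5.03  0.13  0.04] 3.1
[-5.01  0.4   0.04] 3.1
[-4.98  0.68  0.04] 3.1
[-4.94  0.95  0.04] 3.1
[-4.88  1.22  0.04] 3.1
[-4.8   1.48  0.04] 3.1
```

View pics/w1.png

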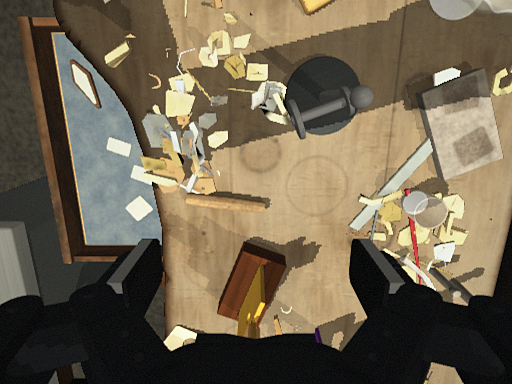

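The wrist picture shows the stand: disc about (296,120), post top (361,97), foot centre (323,95). The pin slants. The plain template is in its block at (252,285).

Run:
```python
from h import *
np.set_printoptions(precision=1,suppress=True)
s=np.load("w1.npy",allow_pickle=True).item();c=cam("wrist",s)
d=onz(c,296.5,120,140);p=onz(c,361,97,161);f=onz(c,323,95,18)
print("disc",d,"post",p,"foot",f,"axis az",np.degrees(np.arctan2(p[1]-d[1],p[0]-d[0])),np.linalg.norm((p-d)[:2]))
print("disc ends",onz(c,289,103,140),onz(c,303,137,140))
for u,v in[(251,241),(286,257),(258,327-5),(219,312)]:print(onz(c,u,v,30))
```

```text
disc [524.7 317.  140. ] post [569.4 335.3 161. ] foot [570.2 337.   18. ] axis az 22.30048326232829 48.23536407795213
disc ends [518.2 330.5 140. ] [530.7 303.1 140. ]
[485.3 155.2  30. ]
[531.3 132.2  30. ]
[494.8  30.8  30. ]
[440.5  47.2  30. ]
```

>>> apply_moves(
  moves=[
    {"offset": [-5, -0.4, 0], "spin": 3.1},
    {"offset": [-5, -0.15, 0], "spin": 3.1},
    {"offset": [-5, 0.15, 0], "spin": 3.1},
    {"offset": [-5, 0.4, 0], "spin": 3.1},
    {"offset": [-5, 0.7, 0], "spin": 3.1},
  ],
)

```text
clock: 2.02
tcp_pos: [469.1, 15.1, 263.2]
eef_rot: [0.0, 0.796, 0.606, 0.0]
force: [1.4, 0.4, 0.1]
width: 85.3
grasp_force: 0.0
```

>>> apply_moves(
  moves=[
    {"offset": [-4.95, 0.95, 0], "spin": 3.1},
    {"offset": [-4.9, 1.2, 0], "spin": 3.1},
    {"offset": [-4.8, 1.5, 0], "spin": 3.1},
    {"offset": [0, 0, 0], "spin": 0},
    {"offset": [0, 0, 0], "spin": 0},
  ],
)

```text
clock: 2.65
tcp_pos: [457.6, -134.3, 263.0]
eef_rot: [-0.0, 0.842, 0.54, 0.0]
force: [-0.4, 0.2, 0.3]
width: 85.3
grasp_force: 0.0
```

Run:
```python
from h import *
s=arm.read_state();im=arm.camera("wrist");cv2.imwrite("pics/w2.png",im[:,:,::-1])
np.save("w2.npy",{k:s[k] for k in("tcp_pos","eef_rot")},allow_pickle=True)
print(s["clock"],s["tcp_pos"],az(s),proj(cam("wrist",s),[466,-105,158]))
```

```text
2.65 [ 457.55981474 -134.29940445  263.03048701] -24.70062475146451 [247.97612049 150.21591304]
```

View pics/w2.png

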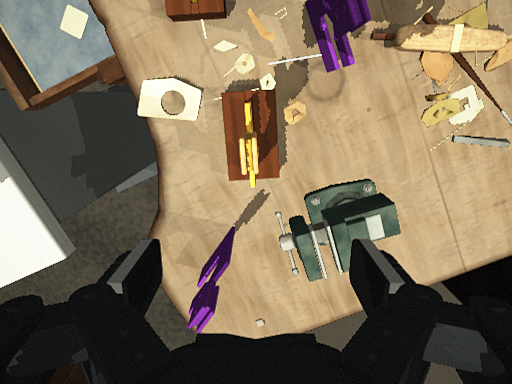

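The picture shows the slotted template's handle top at about (247,155), with the plate edges from (249,102) to (253,187). It is nearly aligned with the image vertical. The purple look-alikes are at (213,280) and (335,35).

Run:
```python
from h import *
np.set_printoptions(precision=1,suppress=True)
im=cv2.imread("pics/w2.png");s=np.load("w2.npy",allow_pickle=True).item();c=cam("wrist",s)
h=cv2.cvtColor(im,cv2.COLOR_BGR2HSV)
m=((h[...,0]>12)&(h[...,0]<32)&(h[...,1]>120)&(h[...,2]>140)).astype(np.uint8);m[:,:225]=0;m[:,275:]=0;m[:85]=0;m[200:]=0
for y in range(98,192,3):
    x=np.where(m[y])[0]
    print(y,(x.min(),x.max(),[tuple(h[y,i]) for i in (x.min(),x[len(x)//2],x.max())]) if len(x) else None)
cv2.imwrite("pics/c2.png",cv2.resize(im[85:200,200:300],None,fx=5,fy=5,interpolation=cv2.INTER_CUBIC))
# block top edges: corners
for u,v in[(223,92),(276,89),(280,179),(229,182)]:print(onz(c,u,v,30))
```

```text
98 None
101 None
104 (np.int64(244), np.int64(250), [(np.uint8(18), np.uint8(193), np.uint8(176)), (np.uint8(29), np.uint8(160), np.uint8(255)), (np.uint8(21), np.uint8(192), np.uint8(206))])
107 (np.int64(244), np.int64(249), [(np.uint8(18), np.uint8(201), np.uint8(165)), (np.uint8(28), np.uint8(163), np.uint8(254)), (np.uint8(26), np.uint8(173), np.uint8(255))])
110 (np.int64(244), np.int64(249), [(np.uint8(15), np.uint8(188), np.uint8(176)), (np.uint8(28), np.uint8(160), np.uint8(254)), (np.uint8(28), np.uint8(171), np.uint8(255))])
113 (np.int64(245), np.int64(251), [(np.uint8(21), np.uint8(187), np.uint8(248)), (np.uint8(28), np.uint8(158), np.uint8(255)), (np.uint8(19), np.uint8(186), np.uint8(169))])
116 (np.int64(245), np.int64(251), [(np.uint8(20), np.uint8(192), np.uint8(212)), (np.uint8(28), np.uint8(157), np.uint8(255)), (np.uint8(20), np.uint8(189), np.uint8(198))])
119 (np.int64(245), np.int64(251), [(np.uint8(18), np.uint8(199), np.uint8(172)), (np.uint8(28), np.uint8(158), np.uint8(255)), (np.uint8(21), np.uint8(197), np.uint8(184))])
122 (np.int64(245), np.int64(251)
[... 3054 characters left out ...]
t8(133), np.uint8(254)), (np.uint8(26), np.uint8(178), np.uint8(255))])
179 (np.int64(243), np.int64(254), [(np.uint8(13), np.uint8(146), np.uint8(141)), (np.uint8(19), np.uint8(145), np.uint8(197)), (np.uint8(28), np.uint8(178), np.uint8(255))])
182 (np.int64(250), np.int64(255), [(np.uint8(27), np.uint8(147), np.uint8(247)), (np.uint8(29), np.uint8(150), np.uint8(255)), (np.uint8(16), np.uint8(135), np.uint8(149))])
185 (np.int64(250), np.int64(255), [(np.uint8(24), np.uint8(151), np.uint8(221)), (np.uint8(29), np.uint8(147), np.uint8(255)), (np.uint8(18), np.uint8(160), np.uint8(209))])
188 None
191 None
[456.8 -50.9  30. ]
[512.8 -73.   30. ]
[ 475.  -171.5   30. ]
[ 416.6 -148.9   30. ]
```

View pics/c2.png

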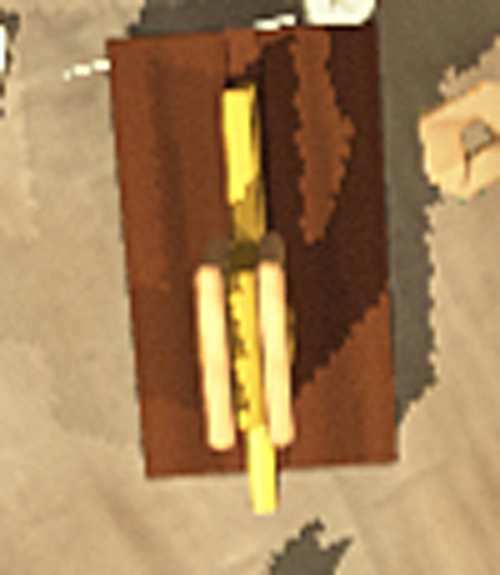

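The crop shows the handle's two wooden cheeks with the brass between them, columns 239–258 and rows 137–174. They tilt about 3° from the image vertical.

Run:
```python
from h import *
s=np.load("w2.npy",allow_pickle=True).item();c=cam("wrist",s)
a=onz(c,247.5,138,158);b=onz(c,249.4,174,158);m=(a+b)/2;A=np.degrees(np.arctan2(*(a-b)[1::-1]))
print(a,b,m,A,np.linalg.norm(a-b))
plan([m[0],m[1],190],A-90,4)
```

```text
[469.72397208 -96.16186605 158.        ] [ 458.87958649 -122.92772419  158.        ] [ 464.30177928 -109.54479512  158.        ] 67.94430523221817 28.879263504318388
[ 0.62 -0.1   1.83] -0.7
[ 0.62 -0.09  1.83] -0.7
[ 0.63 -0.09  1.83] -0.7
[ 0.63 -0.08  1.83] -0.7
```

>>> apply_moves(
  moves=[
    {"offset": [0.6, -0.1, 1.8], "spin": -0.7},
    {"offset": [0.6, -0.1, 1.8], "spin": -0.7},
    {"offset": [0.65, -0.1, 1.85], "spin": -0.7},
    {"offset": [0.65, -0.1, 1.85], "spin": -0.7},
    {"offset": [0, 0, 0], "spin": 0},
  ],
  claw=5,
)

```text
clock: 3.32
tcp_pos: [462.6, -109.6, 187.7]
eef_rot: [-0.002, 0.829, 0.56, -0.001]
force: [-0.1, -0.0, -0.2]
width: 50.1
grasp_force: 0.0
```

Run:
```python
from h import *
s=arm.read_state();im=arm.camera("wrist");cv2.imwrite("pics/w3.png",im[:,:,::-1])
print(s["clock"],s["tcp_pos"],az(s),s["width"],proj(cam("wrist",s),[464.3,-109.5,158]))
plan([464.3,-109.5,122],-22,4)
```

```text
3.325 [ 462.59743858 -109.55656269  187.65809802] -21.922265765235714 50.12080302265421 [255.99799247 221.30858439]
[0.03 0.02 1.68] 0.0
[0.03 0.02 1.68] 0.0
[0.03 0.02 1.68] 0.0
[0.03 0.02 1.68] 0.0
```

View pics/w3.png

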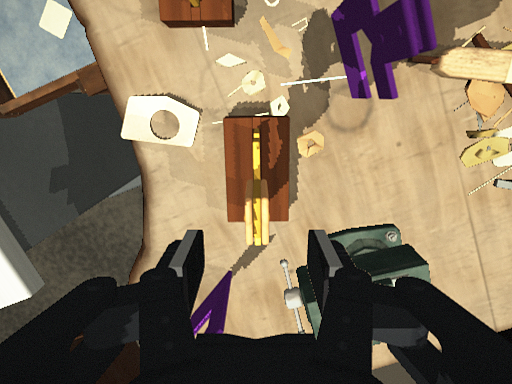

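The picture shows the handle centred between the fingers at (257,215), with the columns lined up. I'll descend and grip.

>>> apply_moves(
  moves=[
    {"offset": [0, 0, 1.7], "spin": 0},
    {"offset": [0, 0, 1.7], "spin": 0},
    {"offset": [0, 0, 1.7], "spin": 0},
    {"offset": [0, 0, 1.5], "spin": 0},
    {"offset": [0, 0, 0], "spin": 0},
  ],
)

```text
clock: 4.0
tcp_pos: [462.9, -110.5, 122.5]
eef_rot: [-0.001, 0.829, 0.559, -0.001]
force: [-0.9, 0.2, 0.5]
width: 49.8
grasp_force: 0.0
```

>>> apply_moves(
  moves=[
    {"offset": [0, 0, 0], "spin": 0},
    {"offset": [0, 0, 0], "spin": 0},
    {"offset": [0, 0, 0], "spin": 0},
    {"offset": [0, 0, 0], "spin": 0},
    {"offset": [0, 0, 0], "spin": 0},
  ],
  claw=0,
  squeeze=60,
)

```text
clock: 4.62
tcp_pos: [464.2, -111.1, 125.2]
eef_rot: [0.0, 0.829, 0.559, 0.0]
force: [-1.8, 0.3, 5.3]
width: 13.1
grasp_force: 59.2
```

>>> apply_moves(
  moves=[
    {"offset": [0, 0, -1], "spin": 0},
    {"offset": [0, 0, -1], "spin": 0},
    {"offset": [0, 0, -1.5], "spin": 0},
    {"offset": [0, 0, -3], "spin": 0},
    {"offset": [0, 0, -4], "spin": 0},
  ],
)

```text
clock: 5.25
tcp_pos: [463.3, -110.6, 230.1]
eef_rot: [-0.001, 0.829, 0.559, -0.0]
force: [-0.1, 0.2, -2.9]
width: 13.1
grasp_force: 58.5
```

Run:
```python
from h import *
s=arm.read_state();print(s["clock"],s["tcp_pos"],az(s),s["width"],s["grasp_force"],s["force"])
for n in("scene","side"):cv2.imwrite(f"pics/{n}1.png",arm.camera(n)[:,:,::-1])
```

```text
5.25 [ 463.31794098 -110.61514773  230.13717973] -22.004550582693362 13.139463201621917 58.453770875930786 [-0.08493179  0.17404439 -2.85558106]
```

>>> apply_moves(
  moves=[
    {"offset": [0, 0, -3.5], "spin": 0},
    {"offset": [0, 0, -3.5], "spin": 0},
    {"offset": [0, 0, 0], "spin": 0},
  ],
)

```text
clock: 5.72
tcp_pos: [465.0, -111.5, 301.6]
eef_rot: [0.002, 0.829, 0.559, 0.001]
force: [-0.4, 0.7, -2.9]
width: 13.2
grasp_force: 59.1
```

Run:
```python
from h import *
s=arm.read_state();print(s["tcp_pos"])
plan([573,250,300],22.3,9)
```

```text
[ 465.04721438 -111.50058581  301.63829693]
[ 4.17 -0.39  0.01] -4.9
[ 4.19 -0.03  0.01] -4.9
[4.18 0.33 0.01] -4.9
[4.14 0.68 0.01] -4.9
[4.06 1.04 0.01] -4.9
[3.96 1.38 0.01] -4.9
[3.82 1.72 0.01] -4.9
[3.66 2.04 0.01] -4.9
[3.48 2.34 0.01] -4.9
```

>>> apply_moves(
  moves=[
    {"offset": [4.15, -0.4, 0], "spin": -4.9},
    {"offset": [4.2, -0.05, 0], "spin": -4.9},
    {"offset": [4.2, 0.35, 0], "spin": -4.9},
    {"offset": [4.15, 0.7, 0], "spin": -4.9},
    {"offset": [4.05, 1.05, 0], "spin": -4.9},
  ],
)

```text
clock: 6.35
tcp_pos: [523.5, 91.4, 296.4]
eef_rot: [-0.001, 0.69, 0.723, -0.001]
force: [-0.2, -0.6, -2.7]
width: 13.0
grasp_force: 58.9
```

>>> apply_moves(
  moves=[
    {"offset": [3.95, 1.4, 0], "spin": -4.9},
    {"offset": [3.8, 1.7, 0], "spin": -4.9},
    {"offset": [3.65, 2.05, 0], "spin": -4.9},
    {"offset": [3.5, 2.35, 0], "spin": -4.9},
    {"offset": [0, 0, 0], "spin": 0},
  ],
)

```text
clock: 6.98
tcp_pos: [572.0, 252.3, 295.7]
eef_rot: [-0.002, 0.557, 0.83, -0.002]
force: [-0.4, -1.3, -2.5]
width: 13.0
grasp_force: 59.3
```

Run:
```python
from h import *
np.set_printoptions(precision=1,suppress=True)
arm.camera("wrist")
s=arm.read_state();im=arm.camera("wrist");cv2.imwrite("pics/w4.png",im[:,:,::-1])
np.save("w4.npy",{k:s[k] for k in("tcp_pos","eef_rot")},allow_pickle=True)
print(s["clock"],s["tcp_pos"],az(s),s["joint_vel"])
c=cam("wrist",s)
for P in([524.7,317,140],[542.5,324.3,140],[569.4,335.3,161]):print(proj(c,P))
```

```text
7.025 [571.9 251.  296. ] 22.18588631540203 [-0. -0.  0. -0.  0.  0.]
[233.2  85.5]
[254.7  85.4]
[289.3  84.6]
```

View pics/w4.png

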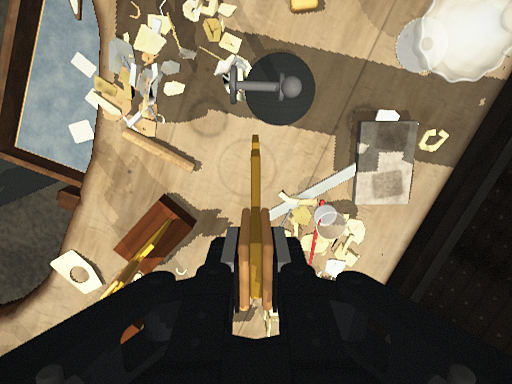

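The picture shows the held plate edge-on at column 256, tip at row 136. The pin is level in the image, from the disc (235,84) to the post (290,86), and its middle is in line with the plate. I'll lower to slot height.

>>> apply_moves(
  moves=[
    {"offset": [0, 0, 2.5], "spin": 0},
    {"offset": [0, 0, 2.5], "spin": 0},
    {"offset": [0, 0, 2.5], "spin": 0},
    {"offset": [0, 0, 2.4], "spin": 0},
    {"offset": [0, 0, 0], "spin": 0},
  ],
)

```text
clock: 7.7
tcp_pos: [570.9, 248.7, 197.0]
eef_rot: [-0.002, 0.559, 0.829, -0.002]
force: [-0.7, -1.1, -2.3]
width: 13.4
grasp_force: 59.2
```

Run:
```python
from h import *
np.set_printoptions(precision=1,suppress=True)
arm.camera("wrist")
s=arm.read_state();im=arm.camera("wrist");sc=arm.camera("scene");sd=arm.camera("side")
print(s["clock"],s["tcp_pos"],az(s))
c=cam("wrist",s);Q=R.from_quat(np.roll(s["eef_rot"],-1)).as_matrix()
print("pin_mid in tool",Q.T@(np.array([542.5,324.3,140])-s["tcp_pos"]),proj(c,[542.5,324.3,140]))
up=lambda a,k:cv2.resize(a,None,fx=k,fy=k,interpolation=cv2.INTER_CUBIC)
o=np.hstack([up(im[20:270,160:360],1.6),up(sc[100:225,195:295],3.2)[:400,:320]])
cv2.imwrite("pics/w5.png",o[:,:,::-1])
```

```text
7.75 [572.1 249.2 199.1] 22.019614820019097
pin_mid in tool [80.7  0.9 59.1] [253.8  77.4]
```

View pics/w5.png

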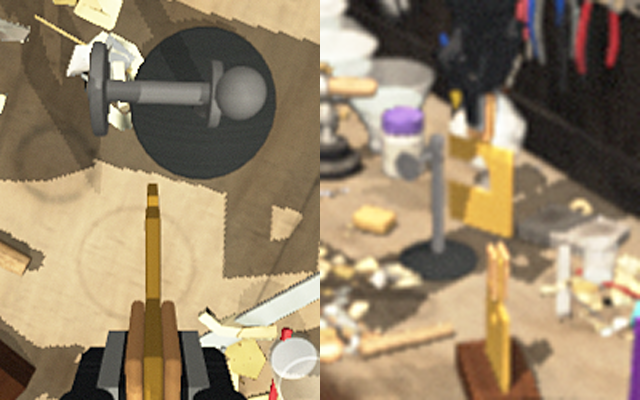

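The picture shows the plate edge at crop column 153, aimed between the disc (105) and the collar (210). The slot opens towards the stand. I'll slide it in.

>>> apply_moves(
  moves=[
    {"offset": [1.5, 0, 0], "spin": 0},
    {"offset": [1.5, 0.05, 0], "spin": 0},
    {"offset": [1.5, 0, 0], "spin": 0},
    {"offset": [0, 0, 0], "spin": 0},
  ],
)

```text
clock: 8.4
tcp_pos: [555.7, 293.6, 200.3]
eef_rot: [-0.0, 0.558, 0.83, -0.0]
force: [-0.0, -0.4, -1.9]
width: 13.3
grasp_force: 59.2
```

>>> apply_moves(
  moves=[
    {"offset": [1.2, 0, 0], "spin": 0},
    {"offset": [1.2, 0, 0], "spin": 0},
    {"offset": [1.15, 0, 0], "spin": 0},
    {"offset": [0, 0, 0], "spin": 0},
  ],
)

```text
clock: 8.9
tcp_pos: [542.7, 325.9, 200.2]
eef_rot: [-0.0, 0.558, 0.83, -0.0]
force: [0.5, -0.4, -2.2]
width: 13.1
grasp_force: 59.2
```

Run:
```python
from h import *
np.set_printoptions(precision=1,suppress=True)
arm.camera("wrist")
s=arm.read_state();im=arm.camera("wrist");sc=arm.camera("scene");sd=arm.camera("side")
print(s["clock"],s["tcp_pos"],az(s),s["force"])
c=cam("wrist",s);Q=R.from_quat(np.roll(s["eef_rot"],-1)).as_matrix()
print("pin_mid in tool",Q.T@(np.array([542.5,324.3,140])-s["tcp_pos"]),proj(c,[542.5,324.3,140]))
up=lambda a,k:cv2.resize(a,None,fx=k,fy=k,interpolation=cv2.INTER_CUBIC)
o=np.hstack([up(im[70:270,160:340],2),up(sc[110:210,195:295],4)])
cv2.imwrite("pics/w6.png",o[:,:,::-1])
```

```text
8.95 [542.9 325.4 200.2] 22.142484047487162 [-0.1 -0.3 -2.5]
pin_mid in tool [-0.9 -0.8 60.2] [251.5 204.6]
```

View pics/w6.png

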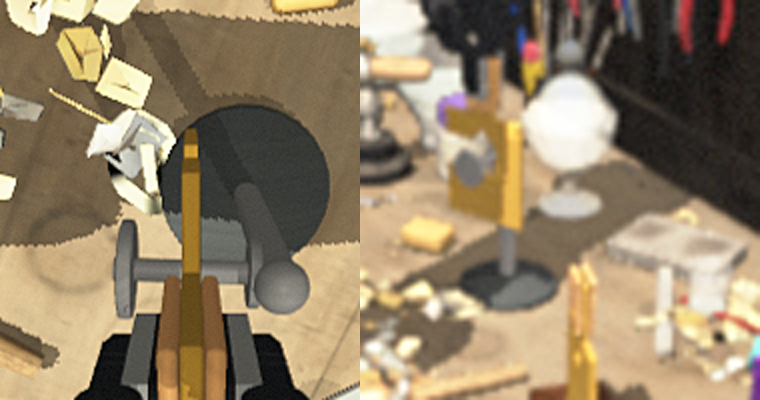

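The picture shows the plate between the disc and the collar, with the pin crossing under it at crop row 270. I'll lower it onto the pin.

>>> apply_moves(
  moves=[
    {"offset": [0, 0, 0.7], "spin": 0},
    {"offset": [0, 0, 0.7], "spin": 0},
    {"offset": [0, 0, 0.5], "spin": 0},
    {"offset": [0, 0, 0], "spin": 0},
  ],
)

```text
clock: 9.6
tcp_pos: [542.7, 324.9, 180.3]
eef_rot: [-0.0, 0.558, 0.83, -0.001]
force: [-0.5, 0.3, -2.5]
width: 13.4
grasp_force: 59.2
```

>>> apply_moves(
  moves=[
    {"offset": [0, 0, 0.2], "spin": 0},
    {"offset": [0, 0, 0.1], "spin": 0},
    {"offset": [0, 0, 0], "spin": 0},
  ],
)

```text
clock: 9.98
tcp_pos: [543.3, 325.1, 178.6]
eef_rot: [0.0, 0.558, 0.83, 0.0]
force: [-0.3, -0.2, -1.9]
width: 13.0
grasp_force: 59.4
```

>>> apply_moves(
  moves=[
    {"offset": [0, 0, 0.15], "spin": 0},
    {"offset": [0, 0, 0.1], "spin": 0},
    {"offset": [0, 0, 0], "spin": 0},
  ],
)

```text
clock: 10.35
tcp_pos: [543.9, 324.9, 177.6]
eef_rot: [0.001, 0.558, 0.83, 0.0]
force: [-1.6, -3.4, 5.9]
width: 13.1
grasp_force: 60.6
```

>>> apply_moves(
  moves=[
    {"offset": [-0.2, 0, 0], "spin": 0},
    {"offset": [0, 0, 0.1], "spin": 0},
    {"offset": [0, 0, 0], "spin": 0},
  ],
)

```text
clock: 10.72
tcp_pos: [544.2, 324.4, 177.4]
eef_rot: [-0.0, 0.558, 0.83, 0.001]
force: [-4.8, 0.2, 9.6]
width: 12.9
grasp_force: 61.1
```

>>> apply_moves(
  moves=[
    {"offset": [0, 0, -0.1], "spin": 0},
    {"offset": [0, 0, 0], "spin": 0},
  ],
  squeeze=20,
)

```text
clock: 10.98
tcp_pos: [544.2, 324.3, 177.4]
eef_rot: [-0.0, 0.558, 0.83, 0.001]
force: [-3.0, 2.7, 6.8]
width: 13.2
grasp_force: 60.4
```

>>> apply_moves(
  moves=[
    {"offset": [0, 0, 0], "spin": 0},
    {"offset": [0, 0, 0], "spin": 0},
    {"offset": [0, 0, 0], "spin": 0},
    {"offset": [0, 0, 0], "spin": 0},
  ],
  claw=4,
)

```text
clock: 11.48
tcp_pos: [543.8, 323.1, 175.5]
eef_rot: [-0.0, 0.559, 0.829, -0.0]
force: [-0.3, 0.4, 0.7]
width: 40.1
grasp_force: 0.0
```

Run:
```python
from h import *
for i in range(4):arm.camera("wrist")
s=arm.read_state();im=arm.camera("wrist");sc=arm.camera("scene")
print(s["clock"],s["tcp_pos"],s["width"],s["force"])
up=lambda a,k:cv2.resize(a,None,fx=k,fy=k,interpolation=cv2.INTER_CUBIC)
cv2.imwrite("pics/w7.png",np.hstack([up(im[70:270,160:340],2),up(sc[110:210,195:295],4)])[:,:,::-1])
```

```text
11.675 [543.84169883 323.19510171 175.72418258] 39.96521977410838 [ 0.18968068 -1.0306381  -0.24084537]
```

View pics/w7.png

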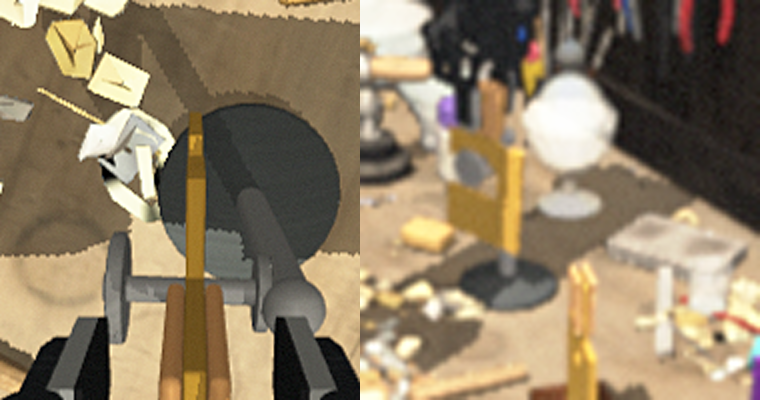

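The template hangs upright on the pin and both pads are clear of the handle. I'll withdraw straight up.

>>> apply_moves(
  moves=[
    {"offset": [0, 0, -1.5], "spin": 0},
    {"offset": [0, 0, -2.5], "spin": 0},
    {"offset": [0, 0, -3], "spin": 0},
    {"offset": [0, 0, -4], "spin": 0},
    {"offset": [0, 0, -4], "spin": 0},
  ],
)

```text
clock: 12.4
tcp_pos: [543.8, 323.3, 328.4]
eef_rot: [0.0, 0.558, 0.83, 0.001]
force: [0.9, 0.2, 0.8]
width: 40.0
grasp_force: 0.0
```

>>> apply_moves(
  moves=[
    {"offset": [-3, 0, 0], "spin": 0},
    {"offset": [-3, 0, 0], "spin": 0},
    {"offset": [0, 0, 0], "spin": 0},
    {"offset": [0, 0, 0], "spin": 0},
    {"offset": [0, 0, 0], "spin": 0},
  ],
)

```text
clock: 13.02
tcp_pos: [566.1, 268.5, 326.1]
eef_rot: [0.0, 0.558, 0.83, 0.0]
force: [-0.1, 0.7, -0.2]
width: 40.4
grasp_force: 0.0
```

Run:
```python
from h import *
for i in range(10):a0=arm.camera("wrist") if i%9==0 else a0 if 0 else arm.camera("scene") if i==1 else arm.camera("wrist")
s=arm.read_state();a=arm.camera("wrist");sc=arm.camera("scene")
for i in range(6):arm.camera("side")
b=arm.camera("wrist");print(s["clock"],s["tcp_pos"],"motion",cv2.absdiff(a,b)[:250].mean())
up=lambda a,k:cv2.resize(a,None,fx=k,fy=k,interpolation=cv2.INTER_CUBIC)
cv2.imwrite("pics/w8.png",np.hstack([up(b[0:200,160:340],2),up(sc[120:220,195:295],4)])[:,:,::-1])
```

```text
13.525 [566.4017686  267.68716067 325.79634183] motion 2.5668645833333334
```

View pics/w8.png

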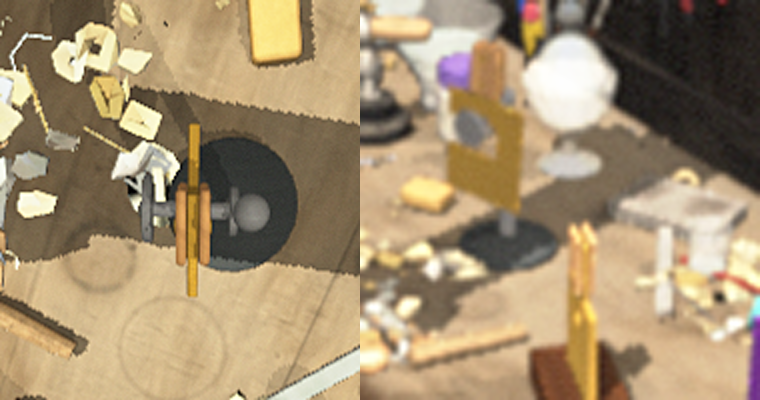

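The template hangs on the middle of the pin, upright and clear of the gripper, and the plain template still stands in its block. I'll let it settle, then hand in.

>>> apply_moves(
  moves=[
    {"offset": [0, 0, 0], "spin": 0},
    {"offset": [0, 0, 0], "spin": 0},
    {"offset": [0, 0, 0], "spin": 0},
    {"offset": [0, 0, 0], "spin": 0},
    {"offset": [0, 0, 0], "spin": 0},
  ],
)

```text
clock: 14.6
tcp_pos: [566.4, 267.6, 325.8]
eef_rot: [-0.0, 0.558, 0.83, -0.0]
force: [0.4, 1.1, -1.0]
width: 39.9
grasp_force: 0.0
```

>>> apply_moves(
  moves=[
    {"offset": [0, 0, 0], "spin": 0},
    {"offset": [0, 0, 0], "spin": 0},
    {"offset": [0, 0, 0], "spin": 0},
    {"offset": [0, 0, 0], "spin": 0},
    {"offset": [0, 0, 0], "spin": 0},
  ],
)

```text
clock: 15.22
tcp_pos: [566.4, 267.7, 325.8]
eef_rot: [0.0, 0.558, 0.83, -0.0]
force: [-0.7, -0.3, 0.3]
width: 39.9
grasp_force: 0.0
```

```bash
python3 -c "
from station import arm
print(arm.sign_off())"
```

```text
the job is handed in; nothing more can be done
None
```

I handed the job in at about 15 s: in the last pictures the slotted template hangs released and upright on the pin between disc and post, and the other template still stands in its block; the sign-off returned no verdict.

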